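# Load the gluing press with a second slotted weight

## Task

The glued sherd in the little press needs more load. Take the bright steel slotted weight, slide it sideways onto the press's stem above the dark weight that is already there, with its slot on the opposite side to the dark one's, and turn it until its hole drops over the dark weight's red peg and it lies flat on the dark weight; the dark one may stand turned a little either way, so feel for the peg. Set it down gently without forcing it, let go, and leave the brass weight, glue bottle, blower, marker and eraser where they are.

Things in the scene. Friction and masses are not known exactly. Their poses are not given: they have to be found in the camera images.
- steel_weight: The weight to move: bright steel disc, loose, flat on the bench, 66 mm across, 16 mm thick, 0.3 to 0.5 kg. Origin: centre of its underside, z up. A 13 mm wide slot runs from the centre out through the rim towards +x; its closed end is a half round 6.5 mm behind the origin. A red peg (8 mm across, 6 mm high) stands on top, 21 mm towards -y. Grip it by the rim, across 66 mm, clear of the slot.
- weight_hole (a point): Middle of the steel weight's through hole, 9.6 mm across, at the underside: x 0, y +21 mm, z 0 in the weight's frame, same axes. A red line on top leads from the hole to the rim.
- press: Small grey gluing press, fixed. Origin: at bench level under the stem, z up. Base 130 x 100 mm (x -55 to +75), post towards +x, round pan 72 mm across with its top at z 78 mm. A steel stem, 10 mm across, rises on the axis to a black knob, 22 mm across, z 132 to 144 mm, too wide for the slot: weights go on sideways, top face under z 132. The slot leaves 1.5 mm all round the stem.
- seat (a point): On the stem's axis at the top face of the dark weight (0, 0, 94 mm in the press's frame, same axes). A second weight properly on has its origin here, slot opposite to the dark one's, hole over its peg. The dark weight, shaped like the steel one, sits stiffly on the pan, z 78 to 94 mm; its slot opens towards the press's -x, turned by up to 0.5 rad either way (not in the readings: look or feel).
- brass_weight: A brass weight of the same shape and size as the steel one, lying loose on the bench; not wanted, to be left alone. Origin: centre of its underside.
- glue: White glue bottle with a blue cap, 44 mm across and 125 mm high, standing loose; origin: centre of its underside. Leave alone.
- air_blower: Dark blue rubber air blower, 95 x 55 x 56 mm, loose; origin: centre of its underside. Leave alone.
- felt_marker: White felt marker with black cap, 135 mm long, 15 mm high, loose; origin: centre of its underside. Leave alone.
- white_eraser: Eraser in a blue sleeve, 58 x 23 x 13 mm, loose; origin: centre of its underside. Leave alone.
- dark_peg_mean (a point): Middle of the range of the dark weight's red peg, at its foot (0, +21 mm, 94 mm in the press's frame). The real peg is 21 mm from the stem, up to 0.5 rad round it from here, either way; it is 8 mm across and rises to z 100 mm, chamfer 0.7 mm. Pass the steel weight's underside above it; where the hole misses it, the weight stays 6 mm high. The hole leaves 0.8 mm all round.
Things that resemble listed ones, but are neither listed nor needed, are in the scene too. Leave any purple look-alike of the steel_weight alone.

How it is judged:
At the end, for the whole second after the job is handed in: The steel weight rests on the dark one round the stem: its origin within 4 mm of the seat (so it is down over the peg), its hole on the peg's side (over 13.5 mm towards the press's +y, so the slot is opposite to the dark one's), flat within 0.06 rad, at rest (distance between steel_weight and seat below 0.004 m and y of weight_hole in the frame of press above 0.0135 m and angle between steel_weight's own z axis and vertical below 0.06 rad and linear speed of steel_weight below 0.01 m/s and angular speed of steel_weight below 0.1 rad/s); the robot touches nothing.
It fails at once if the steel weight is forced or banged against the press (over 60 N) (contact force between steel_weight and press above 60 N).
It fails at once if the brass weight, glue bottle, blower, marker or eraser is moved by more than 20 mm (distance of any of brass_weight, glue, air_blower, felt_marker, white_eraser from where it was at the start of the episode above 0.02 m).
It also fails if it takes over 58 s, if anything falls off the work surface, if the arm or the gripper's body presses on something with over 40 N, if the wrist force passes 120 N, or if a joint passes its speed limit or range.

## Robot

A 6-joint arm with a two-finger parallel gripper is mounted at the origin on a cart in front of the work surface, level with it; the furniture and walls round the work are solid. World frame = base frame: x ahead of the robot, y to its left, z up, the work surface at z = 0. Lengths are in m, angles in rad, forces in N, time in s.
With the tool pointing down it reaches from about 0.25 to 0.725 m from the base axis. Payload 4 kg.
Tool frame: the origin (TCP) lies on the centre line of the jaws, within the pads' length; the fingertips stand 17 mm ahead of it and the grasp point (between the pads) lies 2 mm behind it; z points along the fingers, y is the line along which they close (so a half turn about z gives the same grasp; the last joint's range is limited). The gripper opens to 85 mm and grips with 20 to 120 N. Pads are 22 mm wide; open, the fingers measure 114 mm over their backs; the gripper's body (76 mm by 85 mm) begins 54 mm behind the grasp point. The pads swing forward as they close: fully open they stand 13 mm farther back than shut.
Start: joints at [-1.292, 0.241, 0.005, 1.335, 0, 1.571], TCP at [0.138, -0.481, 0.248] pointing down, gripper open.
Joint ranges: [-2.72, 2.72], [-1.05, 1.87], [-1.09, 1.28], [-1.99, 2.15], [-1.42, 1.44], [-3.14, 3.14]. Speed limits (rad/s): [2.79, 2.79, 3.14, 3.14, 3.14, 3.14].

## Interface

Orientations are given as a unit quaternion [x, y, z, w].
In Python, from workcell import get_obs, imaging, order gives the robot as it stands.
- The arm moves only by the tool apply_moves, never from a script. Its argument "targets" is a list that holds one entry, the list of rows, each a list of 5 numbers: the shift along the world's x, y, z in units of 40 mm (1.0 is 40 mm), then the turn about the world's z in degrees, then the gripper command: -1 is shut, 1 is fully open, values between are in proportion. In form: [[[dx, dy, dz, turn, fingers], ...]]. A call has 1 to 8 rows; each row shifts and turns the commanded pose from where the row before left it; what a row does not reach is not made up. A row lasts 1/12 s, in which the tool goes at most 41.7 mm and 7.16 degrees, less where a joint would pass 70% of its speed; a pose out of reach is approached as far as the arm can. A call is refused whole if a number of a shift passes 1 or a number of a turn 7.16, either way. A call with a gripper value outside its range is refused whole. The fingers move at their own pace and stop on an object; the grip force is fixed at half the most. Time passes only in rows, so rows that do not move let the fingers close. It gives the time, the measured TCP pose, the force, the opening and the grip force at its end, in the units of the state.
- get_obs(): the state, without advancing time (a new reading comes with each control period).
- imaging.camera(name): name is "scene" or "top" or "wrist"; returns (picture, depth): 400x640x3 uint8, blue, green, red; 400x640 float32, m along the optical axis (not along the pixel's ray), 0 where there is no reading.
- imaging.get_calibration(name): a dict with "camera_matrix" (3x3 intrinsics, pixels), "eye" and "rotation" of the camera in the world; the wrist camera has in their place "hand_eye" (4x4, takes a point from camera to tool coordinates, whose origin is the TCP and whose axes are the flange's). Camera axes: x right, y down, z forward; pixel columns grow to the right and rows downward; lengths in m; the calibration is good to about 2 mm. A picture is of the moment at which its call begins: read the wrist's pose just before it. get_calibration takes no time and is no camera call.
- order.job_done(): hands the job in; it is judged then, once.
The state is a dict: "clock": time; "joint_pos": joint angles; "joint_vel": joint speeds; "tau": joint torques, N m; "eef_pos": TCP position; "tool_rot": TCP orientation; "ft_force": force on the tool from outside, world axes, zero at the start; "ft_torque": the same for the moment, N m; "grip_width": finger opening in m; "grasp_force": force on a finger pad.
Only numpy, scipy, OpenCV 4.12 (cv2) and the standard library are available. Lean on these libraries where they do the work, as an engineer would, in place of code of your own. Each camera call takes 0.05 s, during which the arm holds its last target. There are 200 camera calls.

## Working session

There is one attempt and no reset: what is moved stays moved. The work goes in short steps, Python scripts to look and compute and a tool call to move; the robot and the scene stay as the last step left them, time stands still between calls to the robot, and variables do not carry over. Pictures are saved under pics/ and viewed, at most 10 in all, crops included, and the job is handed in when it is done.

Besides the shell and the picture viewer there is one more tool, called after "Emit:" as name([rows], argument=value, ...), one row to a line, values as JSON. apply_moves: Moves the arm, as the interface text tells. Its arguments: {"type":"object","properties":{"targets":{"type":"array","items":{"type":"array","items":{"type":"array","items":{"type":"number"}}}}},"required":["targets"]}

```bash
mkdir -p pics; cat > h.py <<'E'
import numpy as np, cv2
from workcell import get_obs, imaging, order
from scipy.spatial.transform import Rotation as R
def cam(n):
    o=get_obs(); im,d=imaging.camera(n); c=imaging.get_calibration(n)
    K=np.array(c["camera_matrix"])
    if n=="wrist":
        T=np.array(c["hand_eye"]); Rt=R.from_quat(o["tool_rot"]).as_matrix()
        return im,d,K,Rt@T[:3,3]+np.array(o["eef_pos"]),Rt@T[:3,:3]
    return im,d,K,np.array(c["eye"]),np.array(c["rotation"])
def ray(K,e,Rm,u,v,z):
    r=Rm@np.linalg.inv(K)@np.array([u,v,1.]); return e+r*(z-e[2])/r[2]
def proj(K,e,Rm,p):
    q=K@(Rm.T@(np.array(p)-e)); return q[:2]/q[2]
def cloud(d,K,e,Rm):
    v,u=np.mgrid[:d.shape[0],:d.shape[1]]
    P=np.stack([(u-K[0,2])/K[0,0]*d,(v-K[1,2])/K[1,1]*d,d],-1)
    return P@Rm.T+e
E
python3 - <<'E'
from h import *
for n in("scene","top"):
    im,d,K,e,Rm=cam(n); cv2.imwrite(f"pics/{n}.png",im); np.savez(f"{n}.npz",im=im,d=d,K=K,e=e,R=Rm); print(n,e,Rm.round(2).tolist())
o=get_obs(); print(o["clock"],o["tool_rot"],o["grip_width"],imaging.get_calibration("wrist"))
E
```

```text
scene [-0.05877537  0.95017928  1.00903333] [-0.24, 0.87, -0.41, 0.12]
top [ 0.41885886 -0.01375737  1.0733051 ] [-0.7, 0.72, -0.04, 0.06]
0.1 [ 9.90299820e-01  1.38943920e-01 -1.19466827e-04 -9.15785708e-04] 0.08522739397437162 {'camera_matrix': array([[338.87539761,   0.        , 325.8204703 ],
       [  0.        , 338.87539761, 201.92314652],
       [  0.        ,   0.        ,   1.        ]]), 'hand_eye': array([[-5.82788956e-04, -9.63910379e-01, -2.66226298e-01,
         6.63940694e-02],
       [ 9.99999321e-01, -8.30357948e-04,  8.17357586e-04,
         1.03793200e-04],
       [-1.00892258e-03, -2.66225641e-01,  9.63910209e-01,
        -1.25484496e-01],
       [ 0.00000000e+00,  0.00000000e+00,  0.00000000e+00,
         1.00000000e+00]])}
```

View pics/scene.png

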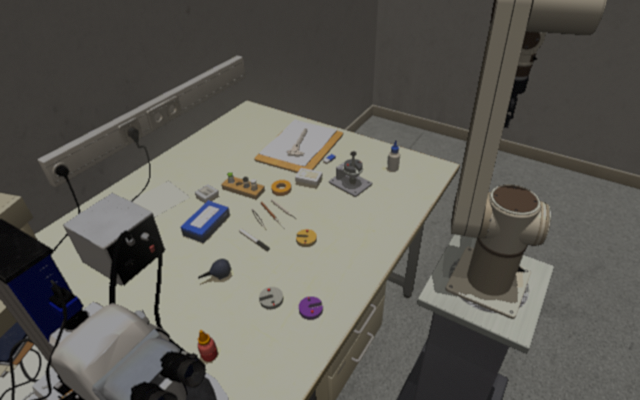

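View pics/top.png

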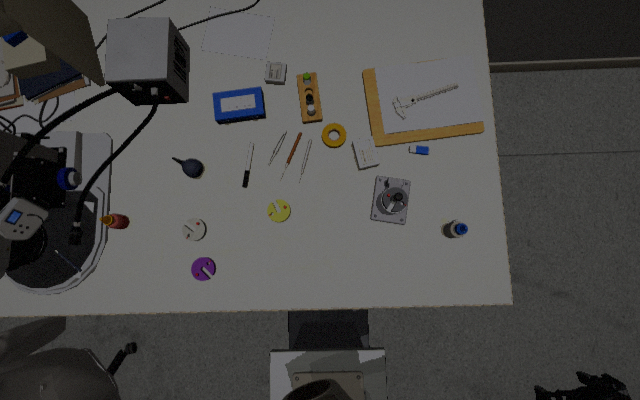

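The scene view shows discs: steel (271,297), purple (311,307) and brass (306,237), plus the press at (350,175). In the top view: steel is at (194,229), purple at (203,268), brass at (278,211), the press at (391,200), and glue at (457,229). The steel-coloured disc at (194,229) fits: grey, neither brass nor purple. I'll confirm it in an enlarged crop.

```bash
sed -i 's/np.array(c\["rotation"\])$/R.from_quat(c["rotation"]).as_matrix()/' h.py
python3 - <<'E'
from h import *
z=np.load("top.npz"); im,d,K,e=z["im"],z["d"],z["K"],z["e"]; Rm=R.from_quat(z["R"]).as_matrix()
a=cv2.resize(im[200:290,150:250],None,fx=4,fy=4,interpolation=cv2.INTER_CUBIC)
b=cv2.resize(im[165:255,345:445],None,fx=4,fy=4,interpolation=cv2.INTER_CUBIC)
cv2.imwrite("pics/crop1.png",np.hstack([a,b]))
P=cloud(d,K,e,Rm)
for n,(u,v,h) in dict(steel=(194,229,.016),purple=(203,268,.016),brass=(278,211,.016),knob=(391,200,.144),glue=(457,229,.125)).items(): print(n,ray(K,e,Rm,u,v,h).round(3),P[v,u].round(3))
# press base: grey, z about base top
for u,v in((374,215),(405,218),(378,180),(408,183)): print(P[v,u].round(3))
E
```

```text
steel [0.493 0.37  0.016] [ 0.494  0.376 -0.001]
purple [0.382 0.342 0.016] [ 0.382  0.348 -0.002]
brass [0.538 0.128 0.016] [ 0.54  0.13 -0.  ]
knob [ 0.543 -0.175  0.144] [ 0.55  -0.183  0.094]
glue [ 0.467 -0.34   0.125] [ 0.468 -0.35   0.097]
[ 0.519 -0.147  0.011]
[ 0.508 -0.234  0.013]
[ 0.62  -0.163  0.013]
[ 0.608 -0.249  0.015]
```

View pics/crop1.png

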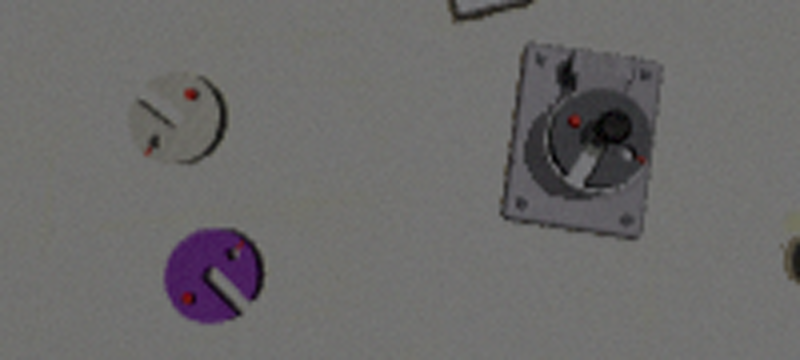

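The crop confirms it. The left disc at crop (178,118) is plain steel, with its red peg at (192,95), its hole at (153,145) and its slot running to the upper left. The disc below it is purple. On the press, the dark disc's peg is at (574,121) and its slot opens down-left. Next I'll take a close wrist look at the press.

Emit:
apply_moves([
  [[0.67, 0.49, 0.08, 0, 1], [0.67, 0.49, 0.08, 0, 1], [0.67, 0.49, 0.08, 0, 1], [0.67, 0.49, 0.08, 0, 1], [0.67, 0.49, 0.08, 0, 1], [0.67, 0.49, 0.08, 0, 1], [0.67, 0.49, 0.08, 0, 1], [0.67, 0.49, 0.08, 0, 1]],
])

```text
clock: 0.77
eef_pos: [0.3529, -0.3225, 0.2737]
tool_rot: [0.99, 0.139, -0.0, -0.0]
ft_force: [0.2, -0.1, 0.7]
grip_width: 0.0851
grasp_force: 0.0
```

Emit:
apply_moves([
  [[0.67, 0.49, 0.08, 0, 1], [0.67, 0.49, 0.08, 0, 1], [0.67, 0.49, 0.08, 0, 1], [0.67, 0.49, 0.08, 0, 1], [0.67, 0.49, 0.08, 0, 1], [0.67, 0.49, 0.08, 0, 1], [0.67, 0.49, 0.08, 0, 1], [0, 0, 0, 0, 1]],
])

```text
clock: 1.43
eef_pos: [0.5436, -0.183, 0.2954]
tool_rot: [0.99, 0.142, 0.001, -0.001]
ft_force: [-1.1, -0.6, 1.3]
grip_width: 0.0855
grasp_force: 0.0
```

```bash
python3 - <<'E'
from h import *
im,d,K,e,Rm=cam("wrist"); o=get_obs(); print(o["clock"],o["eef_pos"],o["tool_rot"],o["joint_pos"])
np.savez("w1.npz",im=im,d=d,K=K,e=e,R=Rm); cv2.imwrite("pics/w1.png",im)
print(proj(K,e,Rm,[.545,-.18,.094]))
E
```

```text
1.4833 [ 0.54149551 -0.18454251  0.2951525 ] [ 9.89982291e-01  1.41190364e-01 -4.32573235e-04 -3.97178834e-04] [-3.28615127e-01  3.76517453e-01  3.14195719e-01  1.50960577e+00
  3.16095643e-04  2.52964986e+00]
[323.15853911 176.68015268]
```

View pics/w1.png

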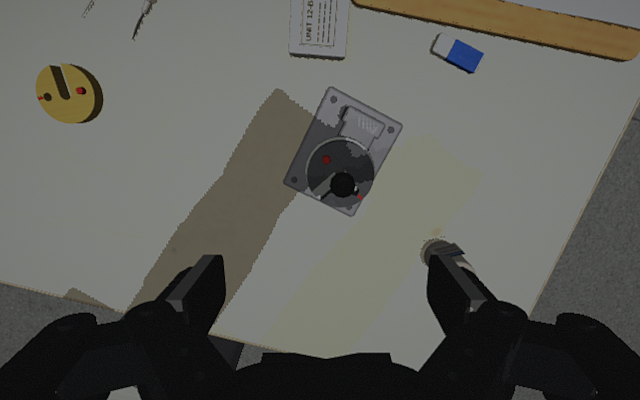

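The wrist view shows the press at (343,150), with the knob at (342,185), the dark peg at (326,160), the dark disc around (341,170), and the base corners near (330,88), (402,122), (352,215) and (284,182). Brass is at (68,93) and the glue at (440,250). Now the measurements.

```bash
cat > m.py <<'E'
from h import *
z=np.load("w1.npz"); im,d,K,e,Rm=[z[k] for k in("im","d","K","e","R")]
P=cloud(d,K,e,Rm); Z=P[...,2]
hsv=cv2.cvtColor(im,cv2.COLOR_BGR2HSV)
box=np.zeros(d.shape,bool); box[75:225,270:415]=1
def cent(m):
    n,l,s,c=cv2.connectedComponentsWithStats(m.astype(np.uint8)); return [(s[i,4],c[i].round(1).tolist()) for i in range(1,n) if s[i,4]>5]
red=box&((hsv[...,0]<8)|(hsv[...,0]>172))&(hsv[...,1]>140)&(hsv[...,2]>60); print("red",cent(red))
kn=box&(Z>.125)&(Z<.16); print("knob",cent(kn),np.median(Z[kn]))
pan=box&(Z>.085)&(Z<.106); print("dark",cent(pan),np.median(Z[pan]))
post=box&(Z>.02)&(Z<.08); print("post",[(n,c,Z[int(c[1]),int(c[0])].round(3)) for n,c in cent(post)], Z[122,362])
base=box&(Z>.006)&(Z<.2); 
c=max(cv2.findContours(base.astype(np.uint8),0,2)[0],key=cv2.contourArea)
zb=np.median(Z[box&(Z>.006)&(Z<.03)]); print("zb",zb)
w=np.array([ray(K,e,Rm,*p[0],zb)[:2] for p in c]).astype(np.float32)
r=cv2.minAreaRect(w); print("base",r,cv2.boxPoints(r).round(4).tolist())
k=max(cent(kn)); print("knob xy",ray(K,e,Rm,*k[1],.144))
for n,q in cent(red): print("red xy",n,ray(K,e,Rm,*q,.100))
c=max(cv2.findContours((pan|kn).astype(np.uint8),0,2)[0],key=cv2.contourArea)
w=np.array([ray(K,e,Rm,*p[0],.094)[:2] for p in c]).astype(np.float32); print("disc circ",cv2.minEnclosingCircle(w),cv2.fitEllipse(w))
# steel from top
z=np.load("top.npz"); im,K,e=z["im"],z["K"],z["e"]; Rm=R.from_quat(z["R"]).as_matrix()
hsv=cv2.cvtColor(im,cv2.COLOR_BGR2HSV)
box=np.zeros(im.shape[:2],bool); box[214:245,178:212]=1
red=box&((hsv[...,0]<8)|(hsv[...,0]>172))&(hsv[...,1]>110)
for n,q in cent(red): print("steel red",n,q,ray(K,e,Rm,*q,.02))
E
python3 m.py
```

```text
red [(np.int32(48), [325.8, 159.4]), (np.int32(14), [359.2, 196.5])]
knob [(np.int32(511), [341.8, 184.0])] 0.14320538756973222
dark [(np.int32(2745), [340.8, 169.7])] 0.0937881762833177
post [(np.int32(1488), [354.4, 130.6], np.float64(0.062)), (np.int32(223), [322.7, 186.5], np.float64(0.077)), (np.int32(16), [355.1, 188.4], np.float64(0.078))] 0.0619230330733454
zb 0.011625626844523673
base ((0.5618809461593628, -0.1974484622478485), (0.10088317841291428, 0.12871630489826202), 79.34840393066406) [[0.489300012588501, -0.23510000109672546], [0.6158000230789185, -0.258899986743927], [0.6345000267028809, -0.1597999930381775], [0.5080000162124634, -0.13600000739097595]]
knob xy [ 0.55290496 -0.19433476  0.144     ]
red xy 48 [ 0.56285737 -0.17748758  0.1       ]
red xy 14 [ 0.53710396 -0.21902689  0.1       ]
disc circ ((0.5521949529647827, -0.19487254321575165), 0.033398065716028214) ((0.5531008839607239, -0.19594278931617737), (0.06297510862350464, 0.06579858809709549), 133.30419921875)
steel red 6 [197.2, 223.2] [0.50919099 0.35995854 0.02      ]
```

The numbers agree: press yaw is about -10.6°, the stem is at (0.5525,-0.195), and the dark peg direction is about 59°, so the steel weight's target yaw is about -31°. Its hole–rim line agrees at 57.7°. Now I'll go over the steel weight and turn the tool to the half of the joint-6 range I need.

Emit:
apply_moves([
  [[-0.07, 0.9, -0.06, 7, 1], [-0.07, 0.9, -0.06, 7, 1], [-0.07, 0.9, -0.06, 7, 1], [-0.07, 0.9, -0.06, 7, 1], [-0.07, 0.9, -0.06, 7, 1], [-0.07, 0.9, -0.06, 7, 1], [-0.07, 0.9, -0.06, 7, 1], [-0.07, 0.9, -0.06, 7, 1]],
])

```text
clock: 2.15
eef_pos: [0.5161, 0.1018, 0.2768]
tool_rot: [0.808, 0.589, -0.001, -0.0]
ft_force: [0.4, -0.1, -0.9]
grip_width: 0.0852
grasp_force: 0.0
```

Emit:
apply_moves([
  [[-0.07, 0.9, -0.06, 7, 1], [-0.07, 0.9, -0.06, 7, 1], [-0.07, 0.9, -0.06, 7, 1], [-0.07, 0.9, -0.06, 7, 1], [-0.07, 0.9, -0.06, 7, 1], [-0.07, 0.9, -0.06, 7, 1], [-0.07, 0.9, -0.06, 7, 1], [0, 0, 0, 7, 1]],
])

```text
clock: 2.82
eef_pos: [0.496, 0.358, 0.2583]
tool_rot: [0.433, 0.901, -0.0, -0.001]
ft_force: [-0.2, -0.9, -0.5]
grip_width: 0.0855
grasp_force: 0.0
```

Emit:
apply_moves([
  [[0, 0, 0, 7, 1], [0, 0, 0, 7, 1], [0, 0, 0, 7, 1], [0, 0, 0, 7, 1], [0, 0, 0, 7, 1], [0, 0, 0, 7, 1], [0, 0, 0, 7, 1], [0, 0, 0, 7, 1]],
])

```text
clock: 3.48
eef_pos: [0.4976, 0.3518, 0.2599]
tool_rot: [-0.037, 0.999, -0.001, -0.001]
ft_force: [0.6, 1.1, 0.7]
grip_width: 0.0853
grasp_force: 0.0
```

Emit:
apply_moves([
  [[0, 0, 0, 7, 1], [0, 0, 0, 7, 1], [0, 0, 0, 7, 1], [0, 0, 0, 7, 1], [0, 0, 0, 7, 1], [0, 0, 0, 7, 1], [0, 0, 0, 5, 1], [0, 0, 0, 0, 1]],
])

```text
clock: 4.15
eef_pos: [0.4976, 0.3519, 0.2599]
tool_rot: [-0.43, 0.903, -0.0, -0.001]
ft_force: [0.5, -0.2, 0.9]
grip_width: 0.0856
grasp_force: 0.0
```

```bash
python3 - <<'E'
from h import *
im,d,K,e,Rm=cam("wrist"); o=get_obs(); print(o["clock"],o["eef_pos"],R.from_quat(o["tool_rot"]).as_matrix().round(4).tolist(),o["joint_pos"])
np.savez("w2.npz",im=im,d=d,K=K,e=e,R=Rm); cv2.imwrite("pics/w2.png",im)
P=cloud(d,K,e,Rm);Z=P[...,2]
m=(Z>.009)&(Z<.03)&(np.hypot(P[...,0]-.494,P[...,1]-.372)<.06)
n,l,s,c=cv2.connectedComponentsWithStats(m.astype(np.uint8)); i=1+np.argmax(s[1:,4]); print(s[i],c[i],np.median(Z[l==i]))
ct=max(cv2.findContours((l==i).astype(np.uint8),0,2)[0],key=cv2.contourArea)
w=np.array([ray(K,e,Rm,*p[0],.016)[:2] for p in ct]).astype(np.float32); print(cv2.minEnclosingCircle(w))
hsv=cv2.cvtColor(im,cv2.COLOR_BGR2HSV)
red=((hsv[...,0]<8)|(hsv[...,0]>172))&(hsv[...,1]>120)&(np.hypot(P[...,0]-.494,P[...,1]-.372)<.06)
n,l,s,c=cv2.connectedComponentsWithStats(red.astype(np.uint8))
for j in range(1,n):
    if s[j,4]>4: print("red",s[j,4],c[j],ray(K,e,Rm,*c[j],.022),ray(K,e,Rm,*c[j],.016))
E
```

```text
4.2 [0.49760123 0.35209873 0.25993555] [[-0.6321, -0.7749, -0.0009], [-0.7749, 0.6321, -0.0009], [0.0013, 0.0001, -1.0]] [ 6.15928031e-01  4.62444132e-01  3.54148780e-01  1.46373046e+00
 -2.65543862e-04 -2.70658385e-01]
[ 311  154   59   58 2313] [339.6281885  180.63553826] 0.015672674345007243
((0.49240240454673767, 0.370958149433136), 0.033446602523326874)
red 38 [321.5 185. ] [0.50893256 0.35861338 0.022     ] [0.50983336 0.3595917  0.016     ]
red 10 [366.5 183.5] [0.46957334 0.38837409 0.022     ] [0.46982443 0.38984368 0.016     ]
red 6 [438.5 322.5] [0.50661944 0.58361526 0.022     ] [0.50748205 0.5883077  0.016     ]
red 6 [441.16666667 341.16666667] [0.51912268 0.60807449 0.022     ] [0.52019168 0.61317068 0.016     ]
red 6 [429.66666667 355.66666667] [0.54251741 0.61680976 0.022     ] [0.5439726  0.62205014 0.016     ]
```

View pics/w2.png

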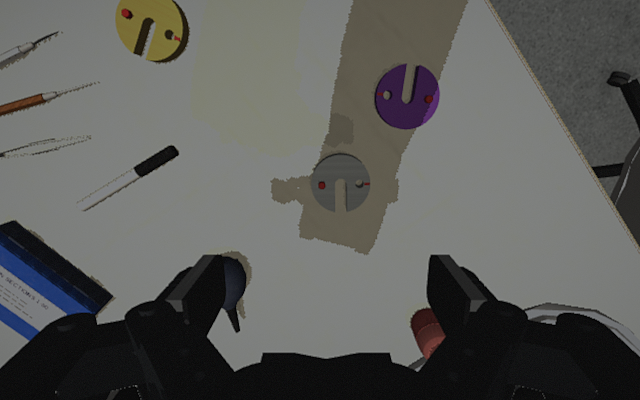

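The view shows steel at (340,182) with its slot downwards in the picture, its peg at (321,185) and its hole at (366,183). Purple is at (407,95), and the blower (235,285) and marker (130,178) are clear. The centre is (0.4924,0.371), radius 33.4 mm ✓, yaw ≈52°. I'll check fingertip height from depth while I descend part-way.

Emit:
apply_moves([
  [[-0.03, 0.12, -0.8, 1, 1], [-0.03, 0.12, -0.8, 0, 1], [-0.03, 0.12, -0.8, 0, 1], [-0.04, 0.12, -0.8, 0, 1], [0, 0, -0.8, 0, 1], [0, 0, -0.5, 0, 1], [0, 0, 0, 0, 1], [0, 0, 0, 0, 1]],
])

```text
clock: 4.87
eef_pos: [0.4916, 0.3714, 0.0792]
tool_rot: [-0.437, 0.899, -0.0, -0.002]
ft_force: [-0.7, -0.1, 0.2]
grip_width: 0.0855
grasp_force: 0.0
```

```bash
python3 - <<'E'
from h import *
im,d,K,e,Rm=cam("wrist"); o=get_obs(); t=np.array(o["eef_pos"]);print(o["clock"],t,o["joint_pos"][5])
P=cloud(d,K,e,Rm); T=(P-t)@R.from_quat(o["tool_rot"]).as_matrix()  # tool coords
m=(np.abs(np.abs(T[...,1])-.05)<.012)&(np.abs(T[...,0])<.013)&(d>0)&(d<.2)
for s in(-1,1):
    q=T[m&(np.sign(T[...,1])==s)&(T[...,2]<.03)]; print(s,len(q),np.percentile(q[:,2],[50,90,98,100]).round(4),np.percentile(q[:,1],[1,50,99]).round(4))
Z=P[...,2]; m=(Z>.009)&(Z<.03)&(np.hypot(P[...,0]-.494,P[...,1]-.372)<.045)
n,l,s,c=cv2.connectedComponentsWithStats(m.astype(np.uint8)); i=1+np.argmax(s[1:,4])
ct=max(cv2.findContours((l==i).astype(np.uint8),0,2)[0],key=cv2.contourArea)
w=np.array([ray(K,e,Rm,*p[0],.016)[:2] for p in ct]).astype(np.float32); print(cv2.minEnclosingCircle(w))
E
```

```text
4.9167 [0.49283342 0.37236934 0.08105852] -0.2583972059281278
-1 6674 [-0.046  -0.0085  0.002   0.0062] [-0.0619 -0.0542 -0.0399]
1 6154 [-0.0458 -0.0076  0.0021  0.007 ] [0.0388 0.0542 0.0619]
((0.49219363927841187, 0.3711607754230499), 0.0336974561214447)
```

Emit:
apply_moves([
  [[0, 0, -0.6, 0, 1], [0, 0, -0.5, 0, 1], [0, 0, -0.4, 0, 1], [0, 0, -0.2, 0, 1], [0, 0, 0, 0, 1], [0, 0, 0, 0, 0.3], [0, 0, 0, 0, 0.3], [0, 0, 0, 0, 0.3]],
])

```text
clock: 5.58
eef_pos: [0.4941, 0.3735, 0.0151]
tool_rot: [-0.438, 0.899, 0.0, 0.002]
ft_force: [0.2, -0.7, 5.3]
grip_width: 0.0639
grasp_force: 67.3
```

Emit:
apply_moves([
  [[0, 0, 0, 0, 0.3], [0, 0, 0, 0, 0.3], [0, 0, 0, 0, 0.3], [0, 0, 0, 0, 0.3]],
])

```text
clock: 5.92
eef_pos: [0.4941, 0.3735, 0.0151]
tool_rot: [-0.438, 0.899, 0.0, 0.002]
ft_force: [-0.7, -0.8, 6.4]
grip_width: 0.0639
grasp_force: 67.5
```

Gripped, with the tips just on the bench. I'll lift and check how the weight sits in the jaws.

Emit:
apply_moves([
  [[0, 0, 0.3, 0, 0.3], [0, 0, 0.6, 0, 0.3], [0, 0, 0.8, 0, 0.3], [0, 0, 0.8, 0, 0.3], [0, 0, 0.8, 0, 0.3], [0, 0, 0.8, 0, 0.3], [0, 0, 0.4, 0, 0.3], [0, 0, 0, 0, 0.3]],
])

```text
clock: 6.58
eef_pos: [0.4943, 0.3741, 0.1983]
tool_rot: [-0.438, 0.899, 0.001, 0.005]
ft_force: [0.4, -0.2, -3.5]
grip_width: 0.0637
grasp_force: 67.8
```

```bash
cat > g.py <<'E'
from h import *
import sys
im,d,K,e,Rm=cam("wrist"); o=get_obs(); t=np.array(o["eef_pos"]); Rt=R.from_quat(o["tool_rot"]).as_matrix()
print(o["clock"],t.round(4),"toolyaw",np.degrees(np.arctan2(Rt[1,0],Rt[0,0])).round(2),o["ft_force"],o["grip_width"])
P=cloud(d,K,e,Rm); T=(P-t)@Rt
np.savez("w3.npz",im=im,d=d,K=K,e=e,R=Rm,T=T)
cv2.imwrite("pics/%s.png"%sys.argv[1],im)
hsv=cv2.cvtColor(im,cv2.COLOR_BGR2HSV)
red=((hsv[...,0]<8)|(hsv[...,0]>172))&(hsv[...,1]>120)&(np.hypot(T[...,0],T[...,1])<.045)&(T[...,2]<.03)&(d>0)
n,l,s,c=cv2.connectedComponentsWithStats(red.astype(np.uint8))
for j in range(1,n):
    if s[j,4]>8: print("red px",s[j,4],c[j].round(1),"tool",np.median(T[l==j],0).round(4),"world",np.median(P[l==j],0).round(4))
m=(np.hypot(T[...,0],T[...,1])<.031)&(T[...,2]>-.02)&(T[...,2]<.03)&(d>0)&~red
q=T[m]; A=np.c_[q[:,:2],np.ones(len(q))]; k=np.linalg.lstsq(A,q[:,2],rcond=None)[0]; print("top plane in tool",k.round(4),len(q))
z0=np.median(q[:,2]); mm=(np.abs(T[...,2]-z0)<.004)&(np.hypot(T[...,0],T[...,1])<.05)
w=T[mm][:,:2]; print("x ext",np.percentile(w[np.abs(w[:,1])<.02][:,0],[.5,99.5]).round(4))
E
python3 g.py w3
```

```text
6.6333 [0.4933 0.3733 0.1951] toolyaw -128.03 [-0.16358436  0.22718738 -4.09783057] 0.06350359863220488
red px 380 [273.2 281.9] tool [ 0.0018 -0.0206 -0.0096] world [0.5085 0.3594 0.2047]
red px 92 [397.7 278.2] tool [ 0.0005  0.0292 -0.0041] world [0.4701 0.3909 0.1992]
top plane in tool [-0.012   0.0149 -0.0036] 13794
x ext [-0.0301  0.0333]
```

View pics/w3.png

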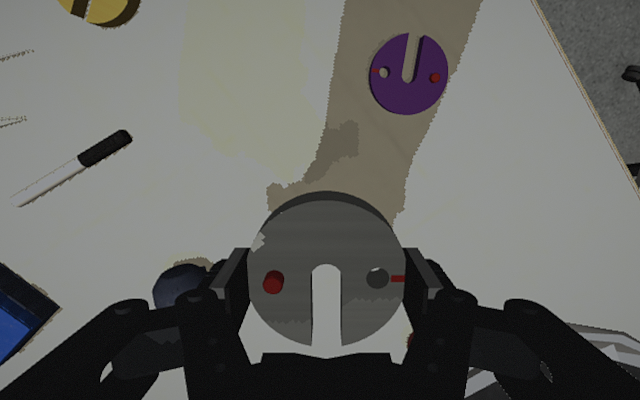

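The picture shows the weight level in the jaws: peg at (273,282), hole at (377,278), slot downwards. Hole direction is about 140.6°, so I need a turn of about -82°. Moving to the pre-entry point, slot facing the stem.

Emit:
apply_moves([
  [[0, -0.5, 0, -3, 0.3], [0, -0.85, 0, -5.8, 0.3], [0, -0.95, 0, -6, 0.3], [0, -0.95, 0, -6, 0.3], [0, -0.95, 0, -6, 0.3], [0, -0.95, 0, -6, 0.3], [0, -0.95, 0, -6, 0.3], [0, -0.95, 0, -6, 0.3]],
])

```text
clock: 7.3
eef_pos: [0.4902, 0.0885, 0.1898]
tool_rot: [-0.06, 0.998, -0.0, -0.002]
ft_force: [0.7, -0.0, -3.1]
grip_width: 0.064
grasp_force: 67.7
```

Emit:
apply_moves([
  [[0, -0.95, 0, -6, 0.3], [0, -0.95, 0, -6, 0.3], [0, -0.95, 0, -6, 0.3], [0, -0.95, 0, -6, 0.3], [0, -0.95, 0, -6, 0.3], [0, -0.95, 0, -5.5, 0.3], [0, -0.9, 0, -4, 0.3], [0, -0.5, 0, -4, 0.3]],
])

```text
clock: 7.97
eef_pos: [0.4904, -0.1967, 0.1898]
tool_rot: [0.315, 0.949, -0.001, -0.002]
ft_force: [0.4, 0.3, -4.1]
grip_width: 0.0632
grasp_force: 67.8
```

Emit:
apply_moves([
  [[0, 0, 0, 0, 0.3], [0, 0, 0, 0, 0.3]],
])

```text
clock: 8.13
eef_pos: [0.4906, -0.1941, 0.1898]
tool_rot: [0.313, 0.95, 0.0, -0.003]
ft_force: [0.3, 0.9, -4.1]
grip_width: 0.0638
grasp_force: 67.7
```

```bash
python3 g.py w4; python3 -c "
from h import *;z=np.load('w3.npz');d,K,e,Rm,T=[z[k] for k in('d','K','e','R','T')];P=cloud(d,K,e,Rm)
m=(P[...,2]>.125)&(P[...,2]<.155)&(np.hypot(P[...,0]-.553,P[...,1]+.195)<.03)&(d>0)
print('knob',m.sum(),[] if m.sum()<20 else (ray(K,e,Rm,*np.argwhere(m).mean(0)[::-1],.144), np.argwhere(m).mean(0)[::-1]))"
```

```text
8.1833 [ 0.4908 -0.1931  0.1901] toolyaw 143.65 [ 0.43329449 -0.22872846 -3.74788459] 0.06394669469289767
red px 380 [273.2 282.1] tool [ 0.002  -0.0225 -0.0061] world [ 0.476  -0.21    0.1962]
red px 93 [398.  278.2] tool [ 0.0008  0.0276 -0.0008] world [ 0.5064 -0.1706  0.1909]
top plane in tool [-0.0107 -0.0319 -0.0005] 14179
x ext [-0.0297  0.0337]
knob 341 (array([ 0.55394571, -0.19254476,  0.144     ]), array([394.73020528, 319.60117302]))
```

View pics/w4.png

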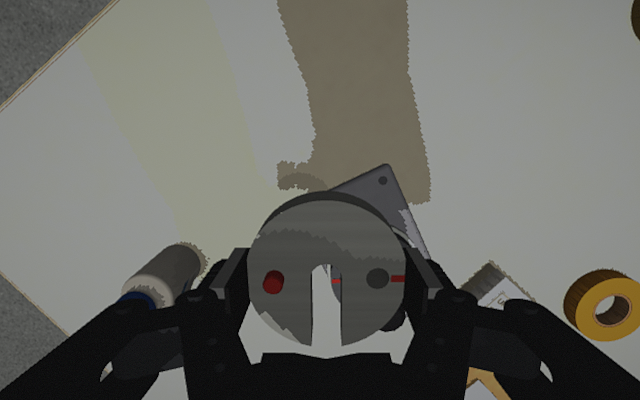

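The picture shows the weight still square in the jaws, with the knob peeking out at about (395,320) and the glue at (165,275), clear. I overshot y by 37 mm and the turn by 6°. I'll correct both, then descend to slot height.

Emit:
apply_moves([
  [[0, 0.45, 0, 3, 0.3], [0, 0.45, 0, 3, 0.3], [0, 0, 0, 0, 0.3], [0, 0, -0.5, 0, 0.3], [0, 0, -0.5, 0, 0.3], [0, 0, -0.45, 0, 0.3], [0, 0, -0.2, 0, 0.3], [0, 0, 0, 0, 0.3]],
])

```text
clock: 8.85
eef_pos: [0.4903, -0.1559, 0.1237]
tool_rot: [0.261, 0.965, 0.0, -0.003]
ft_force: [-0.2, 0.5, -4.2]
grip_width: 0.0636
grasp_force: 67.7
```

Emit:
apply_moves([
  [[0, 0, 0, 0, 0.3], [0, 0, 0, 0, 0.3]],
])

```text
clock: 9.02
eef_pos: [0.4932, -0.1574, 0.1273]
tool_rot: [0.261, 0.965, -0.0, 0.001]
ft_force: [0.3, -1.1, -3.5]
grip_width: 0.0635
grasp_force: 67.8
```

```bash
python3 g.py w5; python3 -c "
from h import *;z=np.load('w3.npz');im,d,K,e,Rm,T=[z[k] for k in('im','d','K','e','R','T')];P=cloud(d,K,e,Rm)
m=(P[...,2]>.136)&(P[...,2]<.155)&(np.hypot(P[...,0]-.553,P[...,1]+.195)<.02)&(d>0)
print('knob',m.sum());
if m.sum()>20:
  c=np.argwhere(m).mean(0)[::-1]; print(c,ray(K,e,Rm,*c,.144),np.ptp(P[m],axis=0))
print('stem proj',proj(K,e,Rm,[.553,-.1945,.144]))
T_=(np.array([.553,-.1945,.1])-e)
"
```

```text
9.0667 [ 0.4934 -0.1576  0.1275] toolyaw 149.7 [-0.44477527 -0.60477707 -4.19183257] 0.06361432427380581
red px 379 [273.2 282. ] tool [ 0.0027 -0.0215 -0.0062] world [ 0.4803 -0.1748  0.1337]
red px 95 [397.8 278.2] tool [ 0.0016  0.0283 -0.0009] world [ 0.5062 -0.1323  0.1285]
top plane in tool [-0.0138 -0.0034 -0.0003] 13769
x ext [-0.0289  0.0343]
knob 0
stem proj [323.69222528 450.89091378]
```

View pics/w5.png

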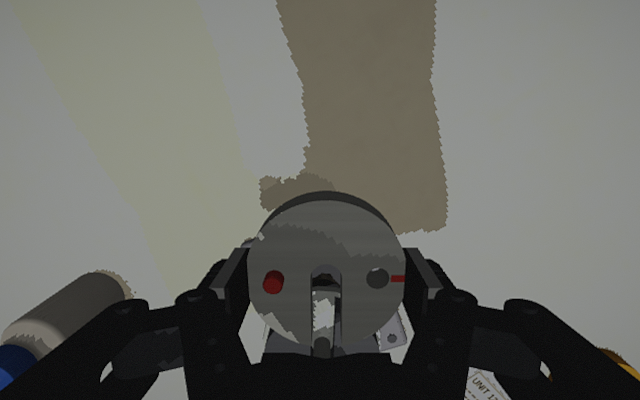

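The picture shows the slot (columns 312–342) with the stem and knob showing in it near (322,345). I'll enlarge the crop to measure the lateral error.

```bash
python3 - <<'E'
from h import *
z=np.load("w3.npz"); im=z["im"]; d=z["d"]
c=cv2.resize(im[260:360,270:390],None,fx=6,fy=6,interpolation=cv2.INTER_NEAREST)
cv2.imwrite("pics/c5.png",cv2.convertScaleAbs(c,alpha=1.8))
for v in (275,300,320,335,340,345,350): print(v,[int(x*1000) for x in d[v,300:356:2]])
E
```

```text
275 [137, 137, 138, 137, 137, 142, 264, 267, 267, 266, 265, 264, 265, 263, 262, 261, 264, 265, 265, 263, 151, 137, 138, 137, 137, 136, 137, 137]
300 [141, 141, 141, 140, 139, 142, 197, 198, 0, 198, 197, 197, 197, 198, 197, 197, 197, 196, 192, 193, 154, 141, 141, 140, 140, 140, 139, 141]
320 [143, 143, 143, 143, 142, 141, 159, 199, 200, 200, 201, 202, 200, 201, 201, 201, 200, 186, 183, 182, 153, 142, 143, 143, 144, 143, 143, 143]
335 [145, 145, 145, 146, 145, 144, 203, 203, 203, 205, 203, 203, 202, 204, 204, 204, 203, 184, 184, 185, 184, 145, 144, 145, 144, 145, 145, 143]
340 [146, 146, 145, 145, 146, 144, 203, 203, 200, 200, 200, 200, 200, 200, 202, 202, 204, 184, 185, 185, 185, 145, 144, 145, 146, 146, 146, 145]
345 [187, 187, 186, 186, 185, 147, 205, 199, 197, 195, 197, 195, 196, 196, 199, 205, 206, 186, 186, 186, 186, 145, 187, 186, 187, 186, 186, 187]
350 [186, 187, 188, 187, 188, 196, 204, 195, 193, 191, 191, 192, 191, 192, 195, 204, 201, 188, 187, 187, 187, 187, 187, 188, 187, 186, 187, 186]
```

View pics/c5.png

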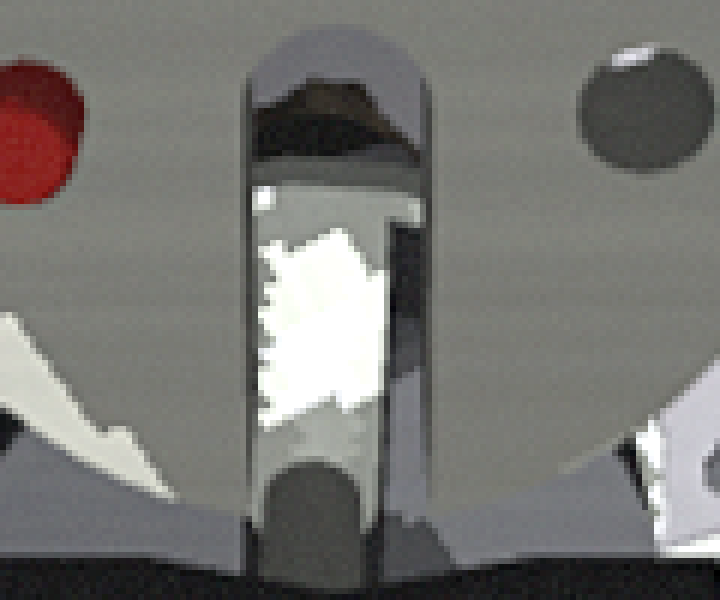

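This shows the stem at column 322 and the slot centre at 326, so the stem is about 2.3 mm towards the peg side. The dark slot, seen through ours, runs parallel, so the yaw is right within about 1°. I'll shift sideways, lower 4 mm and advance to the mouth.

Emit:
apply_moves([
  [[-0.03, -0.05, -0.1, 0, 0.3], [0, 0, 0, 0, 0.3], [0.18, -0.11, 0, 0, 0.3], [0.18, -0.11, 0, 0, 0.3], [0.18, -0.11, 0, 0, 0.3], [0, 0, 0, 0, 0.3], [0, 0, 0, 0, 0.3], [0, 0, 0, 0, 0.3]],
])

```text
clock: 9.73
eef_pos: [0.5127, -0.1727, 0.122]
tool_rot: [0.262, 0.965, 0.0, -0.0]
ft_force: [-0.2, 0.5, -3.0]
grip_width: 0.0633
grasp_force: 67.8
```

```bash
python3 g.py w6; python3 - <<'E'
from h import *
z=np.load("w3.npz"); d=z["d"]
for v in (275,290,300,310,320,330,340): print(v,[int(x*1000) for x in d[v,306:350]])
E
```

```text
9.7833 [ 0.5125 -0.1726  0.122 ] toolyaw 149.67 [-0.14119543 -0.03295235 -4.61905741] 0.06345983504260436
red px 379 [273.1 282. ] tool [ 0.0024 -0.0215 -0.0063] world [ 0.4996 -0.19    0.1284]
red px 95 [398.  278.1] tool [ 0.0012  0.0283 -0.0011] world [ 0.5256 -0.1475  0.1231]
top plane in tool [-0.0422 -0.0162 -0.0002] 14019
x ext [-0.0298  0.0339]
275 [138, 138, 138, 136, 141, 151, 170, 169, 168, 168, 168, 187, 186, 187, 186, 187, 186, 186, 187, 187, 186, 186, 187, 187, 187, 187, 187, 187, 188, 187, 186, 187, 186, 188, 151, 137, 137, 137, 137, 137, 138, 138, 136, 137]
290 [139, 140, 139, 139, 141, 150, 171, 171, 170, 171, 172, 189, 188, 189, 190, 190, 190, 189, 189, 189, 190, 189, 189, 188, 189, 190, 189, 189, 189, 189, 190, 189, 190, 189, 153, 141, 140, 139, 139, 140, 138, 139, 139, 139]
300 [141, 140, 139, 141, 140, 151, 172, 172, 172, 171, 185, 191, 191, 190, 192, 191, 191, 191, 189, 189, 190, 191, 191, 190, 191, 190, 190, 190, 191, 191, 191, 191, 0, 191, 152, 142, 140, 140, 140, 141, 140, 141, 141, 140]
310 [141, 142, 142, 141, 142, 150, 174, 174, 174, 176, 192, 194, 192, 193, 191, 189, 189, 189, 188, 187, 186, 187, 187, 187, 187, 188, 189, 189, 190, 192, 192, 193, 193, 190, 153, 143, 143, 141, 141, 143, 142, 142, 141, 142]
320 [143, 143, 142, 143, 142, 148, 159, 175, 174, 176, 187, 0, 192, 182, 181, 181, 179, 178, 179, 179, 178, 179, 178, 178, 178, 179, 179, 179, 180, 181, 184, 192, 189, 187, 154, 142, 143, 144, 142, 144, 143, 142, 143, 143]
330 [144, 145, 144, 144, 143, 148, 177, 176, 179, 178, 182, 182, 176, 173, 173, 171, 172, 171, 172, 170, 170, 170, 170, 170, 171, 171, 170, 171, 172, 174, 175, 185, 183, 182, 155, 144, 145, 144, 145, 145, 143, 143, 144, 144]
340 [146, 145, 146, 144, 146, 148, 179, 178, 180, 178, 178, 181, 167, 166, 165, 165, 165, 163, 164, 163, 162, 163, 163, 163, 162, 163, 164, 163, 164, 166, 167, 168, 179, 179, 179, 144, 145, 145, 146, 146, 145, 146, 146, 146]
```

Stem-to-slot lateral is now about +0.7 mm. I'll trim that and slide in 40 mm.

Emit:
apply_moves([
  [[0.01, 0.015, 0, 0, 0.3], [0.14, -0.085, 0, 0, 0.3], [0.14, -0.085, 0, 0, 0.3], [0.14, -0.085, 0, 0, 0.3], [0.14, -0.085, 0, 0, 0.3], [0, 0, 0, 0, 0.3], [0, 0, 0, 0, 0.3]],
])

```text
clock: 10.37
eef_pos: [0.536, -0.186, 0.1221]
tool_rot: [0.262, 0.965, 0.0, -0.0]
ft_force: [0.5, -0.4, -4.0]
grip_width: 0.0637
grasp_force: 67.8
```

Emit:
apply_moves([
  [[0.14, -0.085, 0, 0, 0.3], [0.13, -0.08, 0, 0, 0.3], [0, 0, 0, 0, 0.3], [0, 0, 0, 0, 0.3], [0, 0, 0, 0, 0.3]],
])

```text
clock: 10.78
eef_pos: [0.5463, -0.1923, 0.1222]
tool_rot: [0.262, 0.965, 0.0, -0.0]
ft_force: [-0.3, 0.2, -4.6]
grip_width: 0.0638
grasp_force: 67.8
```

```bash
python3 g.py w7; python3 - <<'E'
from h import *
z=np.load("w3.npz"); d=z["d"]
for v in (265,275,285,290,300,310,320): print(v,[int(x*1000) for x in d[v,306:350]])
E
```

```text
10.8333 [ 0.5462 -0.1922  0.1222] toolyaw 149.68 [ 0.56864593 -0.82993568 -5.00435762] 0.06360389572506778
red px 13 [375.2 269.1] tool [-0.006   0.0223  0.022 ] world [ 0.5624 -0.1755  0.1002]
red px 383 [273.1 282. ] tool [ 0.0024 -0.0215 -0.0064] world [ 0.5333 -0.2096  0.1286]
red px 97 [397.8 278.1] tool [ 0.0014  0.0284 -0.0011] world [ 0.5593 -0.1671  0.1233]
top plane in tool [-0.0175 -0.0054 -0.0011] 14098
x ext [-0.0294  0.0341]
265 [135, 135, 136, 136, 136, 137, 136, 137, 137, 136, 136, 137, 136, 158, 157, 155, 155, 155, 155, 153, 154, 153, 154, 154, 152, 154, 155, 136, 136, 136, 136, 136, 136, 135, 136, 136, 136, 136, 136, 135, 136, 136, 136, 136]
275 [137, 137, 137, 137, 141, 152, 169, 169, 169, 169, 168, 152, 149, 147, 147, 147, 146, 144, 144, 145, 144, 144, 143, 144, 145, 143, 145, 146, 146, 147, 147, 149, 152, 169, 152, 138, 137, 137, 137, 138, 138, 136, 137, 137]
285 [137, 138, 138, 138, 142, 151, 171, 171, 170, 171, 144, 141, 140, 140, 137, 139, 137, 137, 136, 137, 135, 136, 136, 135, 136, 125, 125, 125, 137, 139, 138, 140, 141, 145, 153, 142, 139, 138, 138, 139, 13
[... 217 characters left out ...]
 125, 138, 138, 139, 139]
300 [120, 120, 120, 120, 120, 120, 119, 119, 119, 119, 119, 118, 117, 118, 119, 118, 118, 118, 119, 118, 118, 118, 118, 120, 118, 117, 118, 118, 119, 118, 119, 118, 119, 118, 118, 119, 119, 118, 119, 120, 120, 119, 119, 119]
310 [118, 118, 119, 119, 119, 117, 118, 119, 118, 117, 118, 118, 118, 117, 118, 118, 117, 118, 117, 117, 118, 117, 117, 117, 117, 117, 118, 117, 117, 119, 118, 118, 117, 118, 117, 117, 118, 119, 118, 119, 119, 119, 118, 118]
320 [118, 118, 120, 118, 119, 118, 118, 118, 119, 118, 118, 119, 119, 119, 118, 118, 118, 119, 119, 119, 119, 119, 119, 118, 117, 119, 119, 118, 118, 119, 118, 118, 119, 120, 118, 118, 117, 120, 118, 119, 120, 119, 118, 120]
```

Through our hole the dark peg shows at (375,269), and the stem sits inside the slot with no side force. About 8 mm remains, so I'll go on until the stem is felt at the slot's closed end.

Emit:
apply_moves([
  [[0.01, 0.01, 0, 0, 0.3], [0.06, -0.04, 0, 0, 0.3], [0.06, -0.04, 0, 0, 0.3], [0.02, -0.01, 0, 0, 0.3], [0, 0, 0, 0, 0.3], [0, 0, 0, 0, 0.3]],
])

```text
clock: 11.33
eef_pos: [0.5524, -0.1956, 0.1223]
tool_rot: [0.262, 0.965, -0.0, -0.0]
ft_force: [-0.7, -0.7, -3.7]
grip_width: 0.0635
grasp_force: 67.8
```

Emit:
apply_moves([
  [[0.02, -0.015, 0, 0, 0.3], [0, 0, 0, 0, 0.3], [0.02, -0.01, 0, 0, 0.3], [0, 0, 0, 0, 0.3], [0, 0, 0, 0, 0.3]],
])

```text
clock: 11.75
eef_pos: [0.5537, -0.1963, 0.1222]
tool_rot: [0.262, 0.965, 0.0, -0.0]
ft_force: [-1.5, 0.2, -3.5]
grip_width: 0.0638
grasp_force: 67.8
```

```bash
python3 g.py w8; python3 - <<'E'
from h import *
z=np.load("w3.npz"); d=z["d"]
for v in (264,268,272,276,280,284): print(v,[int(x*1000) for x in d[v,306:350]])
print([int(x*1000) for x in d[278,360:400]])
E
```

```text
11.8 [ 0.5537 -0.1963  0.1222] toolyaw 149.68 [-1.70357262  0.81318148 -3.24572313] 0.06368024219539863
red px 380 [273.2 281.9] tool [ 0.0025 -0.0215 -0.0064] world [ 0.5408 -0.2136  0.1286]
red px 95 [397.7 278.1] tool [ 0.0014  0.0282 -0.001 ] world [ 0.5667 -0.1712  0.1232]
top plane in tool [-0.0273  0.0049 -0.0017] 13445
x ext [-0.0295  0.0342]
264 [137, 135, 136, 136, 136, 136, 136, 134, 136, 136, 137, 136, 136, 136, 137, 137, 136, 136, 136, 136, 135, 135, 136, 136, 122, 123, 122, 136, 136, 135, 136, 137, 135, 136, 135, 137, 134, 137, 136, 136, 136, 135, 136, 135]
268 [137, 136, 136, 136, 135, 137, 136, 122, 122, 122, 120, 119, 120, 121, 120, 120, 120, 120, 119, 120, 119, 120, 119, 119, 119, 120, 119, 119, 119, 121, 121, 121, 120, 0, 122, 122, 123, 137, 136, 137, 135, 136, 136, 136]
272 [124, 121, 122, 122, 122, 121, 120, 119, 118, 118, 117, 118, 117, 118, 118, 118, 117, 115, 118, 117, 118, 118, 118, 118, 117, 116, 116, 117, 117, 118, 117, 118, 118, 118, 119, 120, 119, 120, 120, 120, 122, 123, 136, 136]
276 [120, 120, 118, 119, 118, 118, 117, 117, 118, 118, 117, 117, 116, 117, 116, 116, 117, 117, 116, 116, 116, 116, 115, 116, 117, 116, 116, 115, 117, 116, 115, 117, 117, 117, 116, 117, 117, 117, 117, 118, 118, 119, 120, 120]
280 [117, 117, 117, 117, 116, 117, 117, 117, 114, 117, 116, 115, 115, 116, 116, 115, 115, 115, 115, 115, 115, 115, 116, 116, 115, 116, 115, 115, 115, 115, 116, 116, 115, 116, 116, 116, 117, 117, 117, 117, 117, 117, 118, 117]
284 [117, 115, 117, 117, 116, 116, 117, 116, 115, 115, 116, 116, 115, 115, 116, 116, 115, 116, 114, 115, 115, 115, 116, 115, 114, 114, 115, 115, 115, 116, 115, 115, 115, 115, 116, 115, 116, 117, 116, 117, 116, 117, 117, 118]
[137, 138, 137, 137, 136, 137, 143, 145, 145, 147, 146, 147, 147, 147, 147, 146, 147, 147, 146, 147, 146, 144, 145, 144, 142, 142, 141, 140, 139, 138, 138, 136, 138, 137, 138, 137, 137, 137, 136, 137]
```

Emit:
apply_moves([
  [[0.01, 0.015, 0, 0, 0.3], [0.02, -0.013, 0, 0, 0.3], [0, 0, 0, 0, 0.3], [0, 0, 0, 0, 0.3]],
])

```text
clock: 12.13
eef_pos: [0.5542, -0.1959, 0.1221]
tool_rot: [0.262, 0.965, 0.0, -0.001]
ft_force: [-5.0, 2.9, -1.0]
grip_width: 0.0638
grasp_force: 68.0
```

Emit:
apply_moves([
  [[0.02, -0.013, 0, 0, 0.3], [0, 0, 0, 0, 0.3], [0, 0, 0, 0, 0.3]],
])

```text
clock: 12.38
eef_pos: [0.5543, -0.1959, 0.122]
tool_rot: [0.261, 0.965, 0.001, -0.002]
ft_force: [-7.1, 3.4, -1.2]
grip_width: 0.0637
grasp_force: 68.2
```

```bash
python3 -c "
from h import *;o=get_obs();print(o['eef_pos'],o['ft_force'],o['ft_torque'])"
```

```text
[ 0.55427665 -0.19590318  0.12202938] [-7.10713037  3.37812887 -1.20283091] [0.71848242 1.36071985 0.04677028]
```

That's contact with the closed end (8 N along the slot). I'll back off 3 mm of command to centre it, then lower slowly and feel for the peg.

Emit:
apply_moves([
  [[-0.064, 0.039, 0, 0, 0.3], [0, 0, 0, 0, 0.3], [0, 0, -0.05, 0, 0.3], [0, 0, -0.05, 0, 0.3], [0, 0, -0.04, 0, 0.3], [0, 0, 0, 0, 0.3], [0, 0, 0, 0, 0.3]],
])

```text
clock: 12.97
eef_pos: [0.5536, -0.1955, 0.1165]
tool_rot: [0.262, 0.965, -0.0, 0.0]
ft_force: [0.2, -0.9, -4.1]
grip_width: 0.0638
grasp_force: 67.8
```

Emit:
apply_moves([
  [[0, 0, -0.025, 0, 0.3], [0, 0, 0, 0, 0.3], [0, 0, -0.025, 0, 0.3], [0, 0, 0, 0, 0.3], [0, 0, -0.025, 0, 0.3], [0, 0, 0, 0, 0.3]],
])

```text
clock: 13.47
eef_pos: [0.5534, -0.1953, 0.1135]
tool_rot: [0.262, 0.965, 0.0, -0.0]
ft_force: [-0.6, -0.2, -3.5]
grip_width: 0.0639
grasp_force: 67.8
```

Emit:
apply_moves([
  [[0, 0, -0.025, 0, 0.3], [0, 0, 0, 0, 0.3], [0, 0, -0.025, 0, 0.3], [0, 0, 0, 0, 0.3], [0, 0, 0, 0, 0.3]],
])

```text
clock: 13.88
eef_pos: [0.5534, -0.1953, 0.1116]
tool_rot: [0.262, 0.965, 0.0, -0.0]
ft_force: [0.3, 0.3, -3.6]
grip_width: 0.064
grasp_force: 67.8
```

Emit:
apply_moves([
  [[0, 0, -0.02, 0, 0.3], [0, 0, 0, 0, 0.3], [0, 0, -0.02, 0, 0.3], [0, 0, 0, 0, 0.3]],
])

```text
clock: 14.22
eef_pos: [0.5534, -0.1953, 0.11]
tool_rot: [0.262, 0.965, 0.0, -0.0]
ft_force: [0.2, -0.1, -3.9]
grip_width: 0.0637
grasp_force: 67.8
```

Emit:
apply_moves([
  [[0, 0, -0.02, 0, 0.3], [0, 0, 0, 0, 0.3], [0, 0, 0, 0, 0.3]],
])

```text
clock: 14.47
eef_pos: [0.5534, -0.1954, 0.1092]
tool_rot: [0.262, 0.965, -0.0, -0.0]
ft_force: [0.2, 0.3, -4.1]
grip_width: 0.0635
grasp_force: 67.8
```

Emit:
apply_moves([
  [[0, 0, -0.02, 0, 0.3], [0, 0, 0, 0, 0.3], [0, 0, 0, 0, 0.3]],
])

```text
clock: 14.72
eef_pos: [0.5535, -0.1954, 0.1091]
tool_rot: [0.262, 0.965, -0.0, 0.0]
ft_force: [-1.7, 1.1, 2.6]
grip_width: 0.0639
grasp_force: 68.3
```

```bash
python3 g.py w9
```

```text
14.7667 [ 0.5535 -0.1954  0.1091] toolyaw 149.67 [-1.63833572  1.55825514  2.28596762] 0.06375381840819909
red px 61 [375.2 271. ] tool [-0.0009  0.0208  0.0095] world [ 0.5646 -0.178   0.0997]
red px 381 [273.2 282. ] tool [ 0.0025 -0.0215 -0.0064] world [ 0.5406 -0.2127  0.1155]
red px 96 [397.8 278.1] tool [ 0.0014  0.0283 -0.0012] world [ 0.5666 -0.1702  0.1103]
top plane in tool [-0.0086 -0.0053 -0.0009] 12579
x ext [-0.0276  0.0342]
```

It's down over the peg: contact with the underside at about 94 mm, the steel peg top at 115.5 mm, and the dark peg's red top seen inside the hole at 99.7 mm. Release and retreat straight up.

Emit:
apply_moves([
  [[0, 0, 0, 0, 0.6], [0, 0, 0, 0, 1], [0, 0, 0, 0, 1], [0, 0, 0, 0, 1], [0, 0, 0, 0, 1], [0, 0, 0, 0, 1]],
])

```text
clock: 15.27
eef_pos: [0.5536, -0.1954, 0.1086]
tool_rot: [0.262, 0.965, -0.0, 0.0]
ft_force: [-0.0, 0.4, 0.1]
grip_width: 0.0854
grasp_force: 0.0
```

Emit:
apply_moves([
  [[0, 0, 0.1, 0, 1], [0, 0, 0.3, 0, 1], [0, 0, 0.5, 0, 1], [0, 0, 0.8, 0, 1], [0, 0, 0.8, 0, 1], [0, 0, 0.8, 0, 1], [0, 0, 0.5, 0, 1], [0, 0, 0, 0, 1]],
])

```text
clock: 15.93
eef_pos: [0.5559, -0.1962, 0.267]
tool_rot: [0.262, 0.965, -0.0, 0.005]
ft_force: [0.5, -0.1, -0.1]
grip_width: 0.0853
grasp_force: 0.0
```

```bash
python3 - <<'E'
from h import *
im,d,K,e,Rm=cam("wrist"); o=get_obs(); print(o["clock"],o["eef_pos"],o["ft_force"])
P=cloud(d,K,e,Rm); u,v=proj(K,e,Rm,[.553,-.195,.11]).astype(int); print(u,v)
m=(np.hypot(P[...,0]-.553,P[...,1]+.195)<.05)&(abs(P[...,2]-.110)<.004); q=P[m]; A=np.c_[q[:,:2]-[.553,-.195],np.ones(len(q))]; print(len(q),np.linalg.lstsq(A,q[:,2],rcond=None)[0],q.mean(0))
c=im[max(0,v-60):v+60,max(0,u-80):u+80]; cv2.imwrite("pics/end.png",cv2.convertScaleAbs(cv2.resize(c,None,fx=4,fy=4),alpha=1.5))
E
```

```text
15.9833 [ 0.55499798 -0.19590515  0.264097  ] [ 0.76887183  0.03087711 -1.45831482]
326 184
3575 [ 0.00041396 -0.00162856  0.10980352] [ 0.54825964 -0.193835    0.10979966]
```

View pics/end.png

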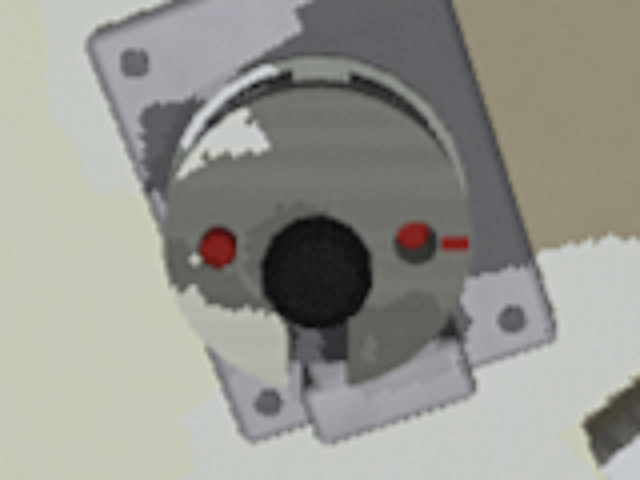

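The weight lies flat, with its top at 109.8 mm and a tilt under 0.002 rad. The dark peg is in its hole at crop (413,236), and the slot is opposite the dark one's. Handing in.

```bash
python3 -c "
from workcell import order;print(order.job_done())"
```

```text
the job is handed in; nothing more can be done
None
```

The steel weight is on the stem, flat on the dark weight with the dark peg in its hole and its slot opposite the dark one's; it was released at about 15 s and the job handed in at about 16 s, but the system did not report a pass or fail.

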